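# Unlock the spring-jaw model holder and hold it open to free a cast

### The job

The tan stone cast is still clamped in the model holder. Slide the blue jaw lock out fully to its end stop, then take the bow handle and draw the spring jaw back until its black pointer stands at the red line on the scale, and keep it there: the program finishes while still holding the handle with the jaw open at the line, so that the technician can lift the cast out. Leave the cast lying in its place and do not disturb the other things around the holder.

Things in the scene. Friction and masses are not known exactly. Their poses are not given: they have to be found in the camera images.
- model_holder: Grey and aluminium model holder (small spring vice for dental casts), fixed to the worktop. Base 182 x 112 x 12 mm; lock lug on its -y side out to y = -113 mm. Origin: underside of the base, midway between the guide rails (y = +-36 mm, tops z = 24 mm); +x points from the pull handle to the clamped cast and rear jaw (38 mm high), z up. Spring barrel on the centre line, top z = 39 mm.
- jaw (a joint): Spring jaw position in m: 0 = clamping the cast, grows as the jaw is pulled along the holder's -x; 0.024 = pointer at the red line; hard stop at 0.032. The spring pulls it back to the cast: about 8 N at 0, 14 N at the line. While the lock is in, it gives only about 1 mm.
- jaw_lock (a joint): Jaw lock position in m: 0 = locked, grows along the holder's -y; 0.022 = end stop, fully unlocked. It stays where it is left; about 2 N of friction. It may start up to 3 mm out, still locked.
- lock_grip (a point): Point in the blue grip of the lock, 8 mm below its top; moves with the lock. Upright block, 22 mm (holder x) by 12 mm (holder y), z = 32 to 58 mm above the worktop, on a 25 to 32 mm high foot. The end stop beyond it is only 31 mm high. Pinch from above, fingers closing along the holder's y. Leg of the pull handle: 28 mm away in -x, 46 mm in +y (centres, jaw closed).
- handle_grip (a point): Middle of the black grip bar of the bow handle; moves with the jaw. Bar 12 mm thick, 40 mm long along the holder's y, centre 66 mm above the worktop; its two 9 mm steel legs stand at y = +-26 mm. Pinch it from above, fingers closing along the holder's x. Free below it: 21 mm down to the spring barrel; along +x: 48 mm to the jaw block (36 mm high).
- jaw_pointer (a point): Tip of the black pointer on the jaw, over the scale strip; moves with the jaw.
- red_mark (a point): Middle of the red line across the white scale strip, fixed on the holder; it lies 24 mm along the holder's -x from where the pointer stands while the jaw clamps the cast. Its x axis is the holder's x.
- cast_a: Tan dental cast clamped in the holder, 56 x 58 mm, 32 mm high, origin at the centre of its underside; it lies on the bed at x = 50 mm, y = 0, z = 15 mm in the holder's frame.
- cast_b: White dental cast, next to be worked, 56 x 58 x 32 mm, standing loose beside the holder; origin under its centre. Leave alone.
- dappen_0: Small white dish, 35 mm across, 24 mm high, loose beside the holder; origin under its centre. Leave alone.
- bottle_2: Small bottle with a red cap, 47 mm across, 100 mm high, loose beside the holder; origin under its centre. Leave alone.

How it is judged:
By the outcome, as a careful person would: the job done as asked, in the order asked, and still so for the second after the job is handed in, while the arm keeps its last pose, push and grip.
It also fails if it takes over 45 s, if anything falls off the work surface, if the arm or the gripper's body presses on something with over 40 N, if the wrist force passes 120 N, or if a joint passes its speed limit or range.

### The arm

A 6-joint arm with a two-finger parallel gripper is mounted at the origin on a cart in front of the work surface, level with it; the furniture and walls round the work are solid. World frame = base frame: x ahead of the robot, y to its left, z up, the work surface at z = 0. Lengths are in m, angles in rad, forces in N, time in s.
With the tool pointing down it reaches from about 0.375 to 0.975 m from the base axis. Payload 3.8 kg.
Tool frame: the origin (TCP) lies between the finger pads, 19 mm behind the fingertips; this is the grasp point; z points along the fingers, y is the line along which they close (so a half turn about z gives the same grasp; the last joint's range is limited). The gripper opens to 85 mm and grips with 20 to 120 N. Pads are 22 mm wide; open, the fingers measure 114 mm over their backs; the gripper's body (76 mm by 85 mm) begins 54 mm behind the grasp point. The pads swing forward as they close: fully open they stand 13 mm farther back than shut.
Start: joints at [-1.307, 0.264, 1.604, -0, 1.274, -0.037], TCP at [0.2, -0.645, 0.25] pointing down, gripper open.
Joint ranges: [-2.63, 2.63], [-0.94, 2.18], [0.31, 2.57], [-1.31, 4.45], [0, 2.66], [-2.55, 2.55]. Speed limits (rad/s): [2.57, 2.57, 3.14, 3.14, 3.14, 3.14].

### API

Orientations are given as a rotation vector (axis times angle).
In Python, from plant import bot gives the robot as it stands.
- The arm moves only by the shell command python3 -m jog 'ROWS' [FORCE]. ROWS is JSON, a list of rows, each a list of 7 numbers: the shift along the world's x, y, z normalised to -1 to 1, where 1 is 0.04 m, then the turn, a rotation vector about the world's x, y, z normalised to -1 to 1, where 1 is 0.15 rad, then the closure, from -1 (fully open) to 1 (shut). A call has 1 to 12 rows; each row shifts and turns the commanded pose from where the row before left it; what a row does not reach is not made up. A row lasts 1/10 s, in which the tool goes at most 50 mm and 8.59 degrees, less where a joint would pass 70% of its speed; a pose out of reach is approached as far as the arm can. A call with a number of a shift or a turn outside -1 to 1 is refused whole. A call with a gripper value outside its range is refused whole. The fingers move at their own pace and stop on an object; FORCE is the grip in N (left out, the last holds). Time passes only in rows, so rows that do not move let the fingers close. It gives the time, the measured TCP pose, the force, the opening and the grip force at its end, in the units of the state.
- bot.sense(): the state, without advancing time (a new reading comes with each control period).
- bot.snapshot(name): name is "scene" or "side" or "wrist"; returns a dict with "frame" (400x640x3 uint8, red, green, blue), "camera_matrix" (3x3 intrinsics, pixels), "extrinsics" (4x4, takes a point from world to camera coordinates). Camera axes: x right, y down, z forward; pixel columns grow to the right and rows downward; lengths in m; the calibration is good to about 2 mm. A picture is of the moment at which its call begins. There is no depth.
- bot.job_done(): hands the job in; it is judged then, once.
The state is a dict: "clock": time; "joint_positions": joint angles; "qd": joint speeds; "tau": joint torques, N m; "tool_pos": TCP position; "tcp_rot": TCP orientation; "contact_force": force on the tool from outside, world axes, zero at the start; "torque": the same for the moment, N m; "finger_gap": opening from 0.0 (shut) to 1.0 (fully open); "gripper_force": force on a finger pad.
Only numpy, scipy, OpenCV 4.12 (cv2) and the standard library are available. Lean on these libraries where they do the work, as an engineer would, in place of code of your own. Each camera call takes 0.05 s, during which the arm holds its last target. There are 200 camera calls.

## Working session

There is one attempt and no reset: what is moved stays moved. The work goes in short steps, Python scripts to look and compute and a shell command to move; the robot and the scene stay as the last step left them, time stands still between calls to the robot, and variables do not carry over. Pictures are saved under pics/ and viewed, at most 12 in all, crops included, and the job is handed in when it is done.

```bash
mkdir -p pics; ls; python3 - <<'E'
from plant import bot
import cv2
print(bot.sense())
for n in("scene","side"):
    s=bot.snapshot(n); cv2.imwrite(f"pics/{n}0.png",s["frame"][:,:,::-1]); print(n,s["camera_matrix"],s["extrinsics"])
E
```

```text
pics
{'clock': 0.0, 'joint_positions': array([-1.30686769e+00,  2.64796308e-01,  1.60542626e+00,  1.32391638e-06,
        1.27365304e+00, -3.69290665e-02]), 'qd': array([-0.00061008,  0.00183041,  0.00147892,  0.00137632, -0.0005758 ,
        0.00118118]), 'tau': array([ 1.03017781e-03, -5.15099931e+01, -3.67312181e+01,  5.97114354e-05,
        1.29013887e-02, -8.27006890e-07]), 'tool_pos': array([ 0.19982637, -0.644011  ,  0.24860465]), 'tcp_rot': array([-3.10387161e+00, -4.70465294e-01,  4.03876526e-04]), 'contact_force': array([0.00507105, 0.94447905, 0.18101327]), 'torque': array([ 0.01785328,  0.02505202, -0.0123768 ]), 'gripper_force': 0.0, 'finger_gap': 1.0000493354061575}
scene [[470.85247049   0.         321.64910625]
 [  0.         470.85247049 204.60713869]
 [  0.           0.           1.        ]] [[-0.58287943 -0.81246845 -0.01210707  0.37223813]
 [-0.33219869  0.25187021 -0.90895843  0.24201574]
 [ 0.74154946 -0.52579122 -0.41671092  0.45360761]
 [ 0.          0.          0.          1.        ]]
side [[450.10863988   0.         321.45717675]
 [  0.         450.10863988 203.08067579]
 [  0.           0.           1.        ]] [[-0.94968849 -0.31299603  0.01119223  0.57635803]
 [-0.23771099  0.6970708  -0.67645087  0.17095854]
 [ 0.20392466 -0.64507812 -0.73640271  0.83820242]
 [ 0.          0.          0.          1.        ]]
```

View pics/scene0.png

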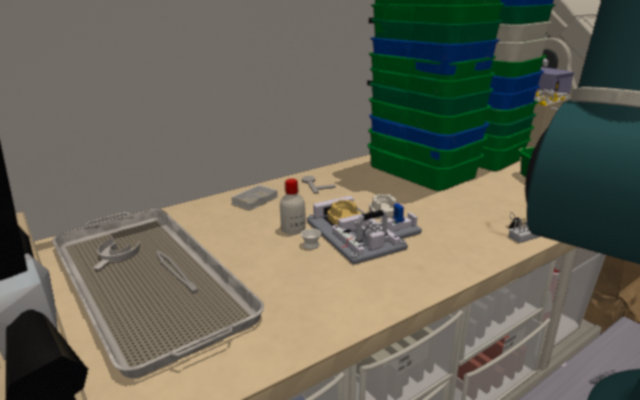

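View pics/side0.png

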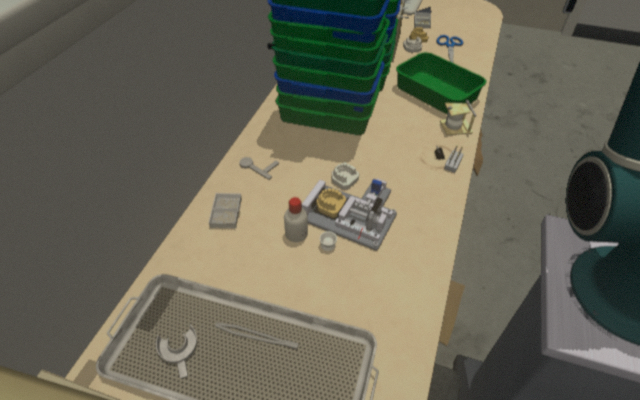

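The holder sits around (365,225) in the scene view and (350,215) in the side view. The blue lock is at about (398,213) and (377,186), and the tan cast at (345,212) and (331,202). Next I'll triangulate with colour masks.

```bash
cat > h.py <<'E'
import numpy as np, cv2
from plant import bot
def ray(s,px):
    K,E=s["camera_matrix"],s["extrinsics"]; R,t=E[:3,:3],E[:3,3]
    return -R.T@t, R.T@np.linalg.inv(K)@np.array([px[0],px[1],1.])
def plane(s,px,z):
    o,d=ray(s,px); return o+d*(z-o[2])/d[2]
def tri(s1,p1,s2,p2):
    o1,d1=ray(s1,p1);o2,d2=ray(s2,p2)
    a=np.linalg.lstsq(np.c_[d1,-d2],o2-o1,rcond=None)[0]
    A,B=o1+a[0]*d1,o2+a[1]*d2
    return (A+B)/2,np.linalg.norm(A-B)
def proj(s,p):
    c=s["extrinsics"]@np.r_[p,1]; q=s["camera_matrix"]@c[:3]; return q[:2]/q[2]
def blobs(s,lo,hi,roi=None,amin=8):
    hsv=cv2.cvtColor(s["frame"],cv2.COLOR_RGB2HSV); m=cv2.inRange(hsv,np.array(lo),np.array(hi))
    if roi: k=np.zeros_like(m); x0,y0,x1,y1=roi; k[y0:y1,x0:x1]=255; m&=k
    n,L,st,c=cv2.connectedComponentsWithStats(m)
    return sorted([(int(st[i,4]),c[i].round(1).tolist(),st[i,:4].tolist()) for i in range(1,n) if st[i,4]>=amin],reverse=True)
E
python3 - <<'E'
from h import *
a,b=bot.snapshot("scene"),bot.snapshot("side")
ra,rb=(300,170,430,265),(290,160,405,250)
for nm,lo,hi in(("blue",(105,120,40),(130,255,255)),("tan",(15,110,80),(30,255,255))):
    A,B=blobs(a,lo,hi,ra),blobs(b,lo,hi,rb); print(nm,A[:3],B[:3])
    if A and B: print(tri(a,A[0][1],b,B[0][1]))
print(bot.sense()["clock"])
cv2.imwrite("pics/c1.png",np.hstack([cv2.resize(s["frame"][y0:y0+85,x0:x0+125,::-1],None,fx=3.2,fy=4.5*3.2/4.5,interpolation=2) for s,x0,y0 in((a,300,180),(b,285,165))]))
E
```

```text
blue [(138, [398.2, 212.7], [394, 204, 10, 19])] [(20, [376.5, 182.0], [373, 180, 8, 5])]
(array([ 0.51423535, -0.0887733 ,  0.04120346]), np.float64(0.009944162723977554))
tan [(450, [341.5, 210.1], [327, 201, 33, 23])] [(537, [330.1, 201.5], [316, 189, 30, 28])]
(array([ 0.59297286, -0.01399371,  0.03448288]), np.float64(0.0005215340355498534))
0.2
```

View pics/c1.png

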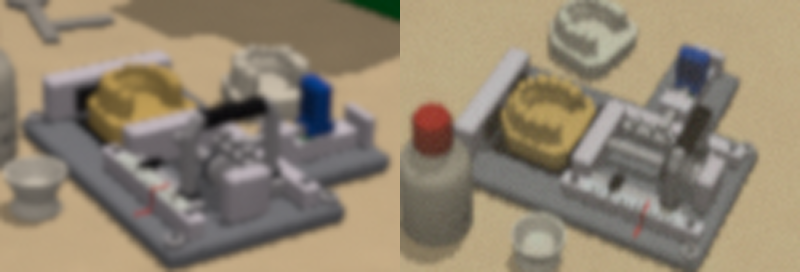

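The crops show the base corners: (353,262), (309,217) and (407,246) in scene, (376,249) and (396,213) in side. The lock stands on the -y side, away from the side camera, and the pointer and red line are on the +y side.

```bash
python3 - <<'E'
from h import *
a,b=bot.snapshot("scene"),bot.snapshot("side")
P=lambda s,u,v,z=0.008: plane(s,(u,v),z)[:2].round(4)
A,B,C=P(a,353,261),P(a,309,217),P(a,407,246)
print("scene",A,B,C,np.linalg.norm(A-B),np.linalg.norm(A-C),np.degrees(np.arctan2(*(B-A)[::-1])))
D,E=P(b,375.6,248),P(b,396,213); print("side",D,E,np.degrees(np.arctan2(*(D-E)[::-1]))-90)
print("blue",P(a,398.2,212.7,.045),P(b,376.5,182,.058),"box",P(a,440,185,0),P(b,368,131,0))
s=bot.snapshot("wrist");print(s["camera_matrix"][0],s["extrinsics"].round(3), cv2.Rodrigues(bot.sense()["tcp_rot"])[0].round(2))
E
```

```text
scene [0.4717 0.0565] [0.6503 0.0219] [ 0.4542 -0.0492] 0.1819206420393244 0.1071388818310141 -10.964037187970996
side [0.4761 0.053 ] [ 0.4568 -0.0514] -10.473788884206357
blue [ 0.505  -0.0746] [ 0.5111 -0.0785] box [ 0.6203 -0.3218] [ 0.5837 -0.3124]
[339.11743186   0.         322.46445663] [[ 0.296 -0.955 -0.001 -0.674]
 [-0.905 -0.281  0.318 -0.043]
 [-0.304 -0.094 -0.948  0.38 ]
 [ 0.     0.     0.     1.   ]] [[ 0.96  0.3  -0.  ]
 [ 0.3  -0.96  0.  ]
 [ 0.   -0.   -1.  ]]
```

The base corners give 182 x 107 mm, a yaw of about -10.7° and an origin near (0.551,-0.015). The lock is at about (0.507,-0.078), which agrees with the layout given. I'll move above the lock, tool turned to its y.

```bash
python3 -m jog '[[0.3,0.9,0,0,0,-0.27,-1],[0.3,0.9,0,0,0,-0.27,-1],[0.3,0.9,0,0,0,-0.27,-1],[0.3,0.9,0,0,0,-0.27,-1],[0.3,0.9,0,0,0,-0.27,-1],[0.3,0.9,0,0,0,-0.27,-1],[0.3,0.9,0,0,0,-0.27,-1],[0.3,0.9,0,0,0,-0.27,-1],[0.3,0.9,0,0,0,-0.27,-1],[0.3,0.9,0,0,0,-0.27,-1],[0.3,0.9,0,0,0,-0.27,-1],[0.3,0.9,0,0,0,-0.27,-1]]' 25
python3 -m jog '[[0.8,0.6,-0.1,0,0,0,-1],[0.8,0.6,-0.1,0,0,0,-1],[0.8,0.6,-0.1,0,0,0,-1],[0.8,0.6,-0.2,0,0,0,-1],[0.8,0.6,-0.3,0,0,0,-1],[0.2,0.4,-0.3,0,0,0,-1],[0,0,0,0,0,0,-1],[0,0,0,0,0,0,-1],[0,0,0,0,0,0,-1]]'
python3 - <<'E'
from h import *
s=bot.snapshot("wrist"); st=bot.sense(); print(st["joint_positions"].round(2))
cv2.imwrite("pics/w1.png",s["frame"][:,:,::-1])
print(blobs(s,(105,120,40),(130,255,255)),blobs(s,(0,120,100),(8,255,255)))
E
```

```text
clock: 1.55
tool_pos: [0.3442, -0.2113, 0.2503]
tcp_rot: [3.127, -0.294, 0.002]
contact_force: [0.2, 0.0, 0.4]
finger_gap: 0.998
gripper_force: 0.0
clock: 2.45
tool_pos: [0.5118, -0.0774, 0.2066]
tcp_rot: [3.128, -0.291, 0.001]
contact_force: [-0.2, -0.2, 0.3]
finger_gap: 1.0
gripper_force: 0.0
[-0.2  -0.    1.99 -0.    1.16  1.56]
[(306, [325.2, 188.3], [319, 174, 14, 27]), (50, [333.5, 178.9], [329, 172, 7, 19]), (27, [317.4, 178.6], [316, 172, 5, 18])] [(17, [64.6, 72.4], [62, 69, 8, 7])]
```

View pics/w1.png

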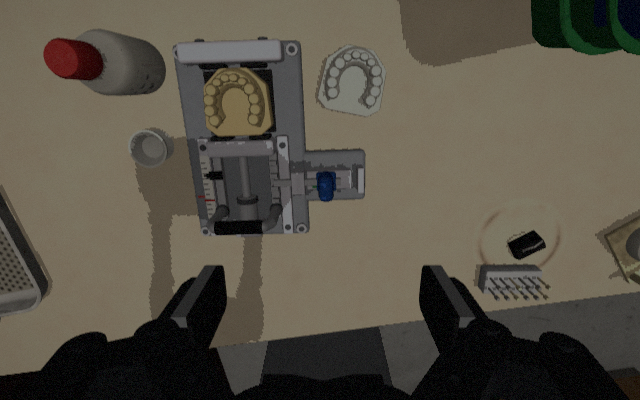

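The wrist view, with +x holder up, shows the blue lock top at about (326,193), the black handle bar at (239,227), the pointer at (214,175) and the red line at (204,199). The white cast lies at (352,85), clear of the lock.

```bash
python3 - <<'E'
from h import *
s=bot.snapshot("wrist")
P=lambda u,v,z: plane(s,(u,v),z)[:2]
ang=lambda d: np.degrees(np.arctan2(d[1],d[0]))
L=P(174,45,.012)-P(203,235,.012); R=P(301,45,.012)-P(309,232,.012)
c=[P(174,42,.012),P(301,40,.012),P(203,235,.012),P(309,234,.012)]
print("edges",ang(L),ang(R),"sizes",np.linalg.norm(L),np.linalg.norm(c[0]-c[1]),np.linalg.norm(c[2]-c[3]),"ctr",np.mean(c,0))
print("blue top back edge",P(326,201,.058),"foot-front",P(324.5,172,.032))
bk=[b for b in blobs(s,(0,0,0),(179,255,35),(190,160,300,245))]; print(bk[:4])
print("red",blobs(s,(0,120,60),(10,255,255),(190,185,225,215),3))
for b in bk[:3]: print(P(*b[1],.07))
y=np.radians((ang(L)+ang(R))/2); h=np.array([np.cos(y),np.sin(y)])
print("lock est",P(326,200.5,.058)+.011*h, P(324.5,172,.032)-.011*h)
cv2.imwrite("pics/w2.png",cv2.resize(s["frame"][130:250,185:375,::-1],None,fx=4,fy=4,interpolation=2))
E
```

```text
edges -9.062951150241048 -9.143288805419019 sizes 0.17867269623769635 0.10906749562702209 0.10894255330994261 ctr [ 0.55106305 -0.01339929]
blue top back edge [ 0.49934277 -0.07852512] foot-front [ 0.51815687 -0.08091033]
[(650, [237.6, 227.1], [214, 219, 49, 16]), (131, [215.0, 175.3], [204, 169, 20, 11]), (96, [247.5, 201.0], [237, 195, 21, 10]), (57, [224.3, 209.0], [216, 205, 14, 12])]
red [(8, [210.5, 200.0], [207, 200, 8, 1]), (6, [202.3, 196.5], [201, 196, 4, 2]), (3, [198.7, 196.3], [198, 196, 2, 2])]
[ 0.49443393 -0.00248547]
[0.54081617 0.00340883]
[ 0.51518837 -0.0164377 ]
lock est [ 0.51064528 -0.08034707] [ 0.50729541 -0.07917   ]
```

View pics/w2.png

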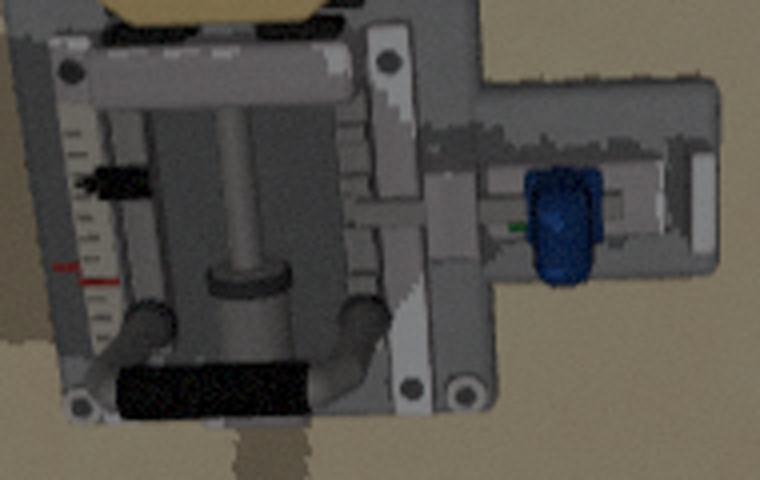

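The lock measures (0.509,-0.080) and the handle (0.494,-0.003), with yaw about -9.5°. In holder coordinates these are (-31,-72) and (-58,2), as expected. Now I'll descend on the lock half open.

```bash
python3 -m jog '[[-0.07,-0.06,-0.7,0,0,0.13,0],[0,0,-0.7,0,0,0,0],[0,0,-0.7,0,0,0,0],[0,0,-0.7,0,0,0,0],[0,0,-0.6,0,0,0,0],[0,0,-0.4,0,0,0,0],[0,0,0,0,0,0,0],[0,0,0,0,0,0,0],[0,0,0,0,0,0,0]]'
python3 - <<'E'
from h import *
s=bot.snapshot("wrist"); cv2.imwrite("pics/w3.png",s["frame"][:,:,::-1])
E
```

```text
clock: 3.45
tool_pos: [0.5096, -0.0797, 0.0548]
tcp_rot: [3.13, -0.261, 0.002]
contact_force: [0.2, -0.1, -0.2]
finger_gap: 0.502
gripper_force: 0.0
```

View pics/w3.png

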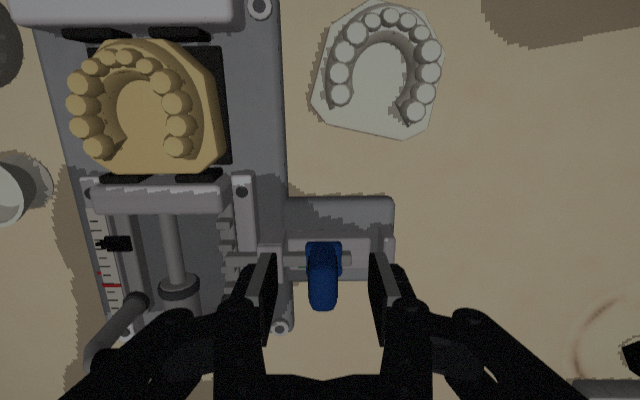

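The blue grip at (323,285) is centred between the pads, which are clear of the handle leg and of the white cast. I'll close and pull.

```bash
python3 -m jog '[[0,0,0,0,0,0,1],[0,0,0,0,0,0,1],[0,0,0,0,0,0,1],[0,0,0,0,0,0,1],[0,0,0,0,0,0,1],[0,0,0,0,0,0,1]]' 30
python3 -m jog '[[-0.02,-0.12,0,0,0,0,1],[-0.02,-0.12,0,0,0,0,1],[-0.02,-0.12,0,0,0,0,1],[-0.02,-0.12,0,0,0,0,1],[0,0,0,0,0,0,1],[0,0,0,0,0,0,1]]'
```

```text
clock: 4.1
tool_pos: [0.5094, -0.0792, 0.0544]
tcp_rot: [3.131, -0.259, 0.0]
contact_force: [-1.6, -0.6, 6.1]
finger_gap: 0.136
gripper_force: 34.7
clock: 4.7
tool_pos: [0.5063, -0.0987, 0.0544]
tcp_rot: [3.131, -0.26, 0.001]
contact_force: [-1.5, -1.4, 5.7]
finger_gap: 0.133
gripper_force: 34.7
```

```bash
python3 -m jog '[[-0.01,-0.05,0,0,0,0,1],[-0.01,-0.05,0,0,0,0,1],[0,0,0,0,0,0,1],[0,0,0,0,0,0,1]]'; python3 -m jog '[[-0.01,-0.05,0,0,0,0,1],[0,0,0,0,0,0,1],[0,0,0,0,0,0,1]]'
```

```text
clock: 5.1
tool_pos: [0.5061, -0.0996, 0.0542]
tcp_rot: [-3.126, 0.262, -0.002]
contact_force: [2.2, 12.5, 4.5]
finger_gap: 0.134
gripper_force: 34.9
clock: 5.4
tool_pos: [0.5061, -0.0998, 0.0541]
tcp_rot: [-3.123, 0.263, -0.003]
contact_force: [3.6, 20.9, 3.0]
finger_gap: 0.134
gripper_force: 35.3
```

The lock is on its end stop: the force rose to 21 N with no further travel, after about 21 mm. I'll relax, release, rise and check.

```bash
python3 -m jog '[[0.01,0.07,0,0,0,0,1],[0,0,0,0,0,0,1],[0,0,0,0,0,0,0.1],[0,0,0,0,0,0,0.1],[0,0,0,0,0,0,0.1],[0,0,0,0,0,0,0.1],[0,0,0.5,0,0,0,0.1],[0,0,0.8,0,0,0,0.1],[0,0,0.8,0,0,0,0.1],[0,0,0.8,0,0,0,0],[0,0,0,0,0,0,0],[0,0,0,0,0,0,0]]'
python3 - <<'E'
from h import *
s=bot.snapshot("wrist"); cv2.imwrite("pics/w4.png",s["frame"][:,:,::-1])
P=lambda u,v,z: plane(s,(u,v),z)[:2].round(4)
B=blobs(s,(105,120,40),(130,255,255)); print(B)
x,y,w,h=B[0][2]; print("top back edge",P(x+w/2,y+h-.5,.058))
for b in blobs(s,(0,0,0),(179,255,35),(60,130,330,330),60)[:5]: print(b,P(*b[1],.07))
E
```

```text
clock: 6.6
tool_pos: [0.5057, -0.1018, 0.1708]
tcp_rot: [3.13, -0.261, 0.003]
contact_force: [0.4, -0.2, -0.2]
finger_gap: 0.499
gripper_force: 0.0
[(409, [318.8, 198.7], [312, 180, 15, 34]), (71, [328.2, 189.2], [324, 180, 7, 22]), (26, [310.4, 184.0], [309, 181, 5, 9]), (10, [309.9, 196.0], [309, 192, 2, 9])]
top back edge [ 0.4965 -0.0982]
(3833, [229.3, 307.3], [142, 253, 136, 77]) [ 0.4353 -0.0163]
(837, [190.6, 241.9], [163, 233, 57, 18]) [ 0.4947 -0.0026]
(155, [170.6, 181.9], [159, 177, 21, 10]) [ 0.5408 -0.002 ]
(140, [222.1, 139.5], [208, 136, 27, 7]) [ 0.5631 -0.0444]
(135, [176.9, 140.7], [164, 137, 30, 7]) [ 0.5673 -0.0147]
```

View pics/w4.png

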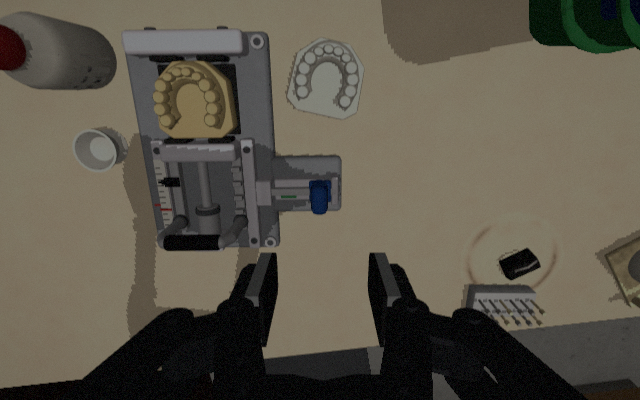

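The lock stands against its end stop at (319,198), and the black bar is at (191,242), i.e. (0.4947,-0.0026), the same as before. I'll turn the tool 90° and move above the handle.

```bash
python3 -m jog '[[-0.025,0.225,0,0,0,0.95,0],[-0.025,0.225,0,0,0,0.95,0],[-0.025,0.225,0,0,0,0.95,0],[-0.025,0.225,0,0,0,0.95,0],[-0.025,0.225,0,0,0,0.95,0],[-0.025,0.225,0,0,0,0.95,0],[-0.025,0.225,0,0,0,0.95,0],[-0.025,0.225,0,0,0,0.95,0],[-0.025,0.225,0,0,0,0.95,0],[-0.025,0.225,0,0,0,0.95,0],[-0.025,0.225,0,0,0,0.95,0],[0,0,0,0,0,0,0]]'
python3 -m jog '[[0,0,-0.4,0,0,0,0],[0,0,-0.6,0,0,0,0],[0,0,-0.4,0,0,0,0],[0,0,0,0,0,0,0],[0,0,0,0,0,0,0]]'
python3 - <<'E'
from h import *
st=bot.sense(); R=cv2.Rodrigues(st["tcp_rot"])[0]; print(st["tool_pos"],np.degrees(np.arctan2(R[1,0],R[0,0])),st["joint_positions"].round(2))
s=bot.snapshot("wrist"); cv2.imwrite("pics/w5.png",s["frame"][:,:,::-1]); print("TCP px",proj(s,st["tool_pos"]),"handle px",proj(s,[.4947,-.0026,.07]))
E
```

```text
clock: 7.85
tool_pos: [0.4925, -0.0018, 0.1677]
tcp_rot: [-2.397, -2.026, 0.005]
contact_force: [-0.9, 0.0, -0.8]
finger_gap: 0.503
gripper_force: 0.0
clock: 8.35
tool_pos: [0.4934, -0.0028, 0.1131]
tcp_rot: [-2.402, -2.022, 0.003]
contact_force: [0.5, -0.1, 0.4]
finger_gap: 0.495
gripper_force: 0.0
[ 0.49343546 -0.00278676  0.11311372] 80.19415131471479 [-0.06  0.05  2.12 -0.    0.97  0.12]
TCP px [325.73826474 289.21184648] handle px [327.5142409  243.58162458]
```

View pics/w5.png

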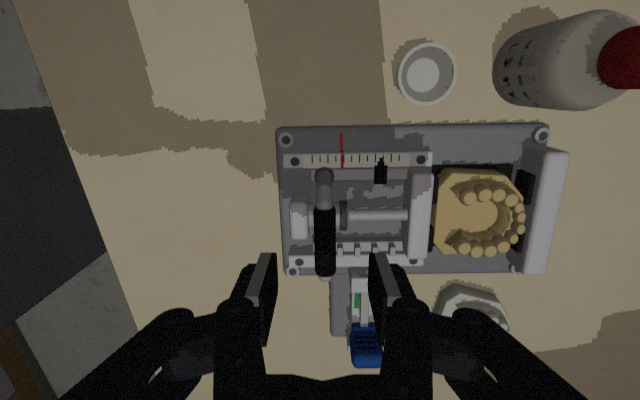

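The bar at (325,240) is centred between the fingers, within 3 px of the prediction. I'll descend and grip.

```bash
python3 -m jog '[[0,0,-0.4,0,0,0,0],[0,0,-0.4,0,0,0,0],[0,0,-0.35,0,0,0,0],[0,0,0,0,0,0,0],[0,0,0,0,0,0,0],[0,0,0,0,0,0,1],[0,0,0,0,0,0,1],[0,0,0,0,0,0,1],[0,0,0,0,0,0,1],[0,0,0,0,0,0,1],[0,0,0,0,0,0,1]]' 60
python3 - <<'E'
from h import *
s=bot.snapshot("wrist")
print(bot.sense()["tool_pos"])
cv2.imwrite("pics/w6.png",s["frame"][:,:,::-1])
E
```

```text
clock: 9.5
tool_pos: [0.4945, -0.0025, 0.069]
tcp_rot: [2.4, 2.026, 0.001]
contact_force: [-2.9, 0.4, 5.5]
finger_gap: 0.115
gripper_force: 58.6
[ 0.49449146 -0.00242888  0.06901354]
```

View pics/w6.png

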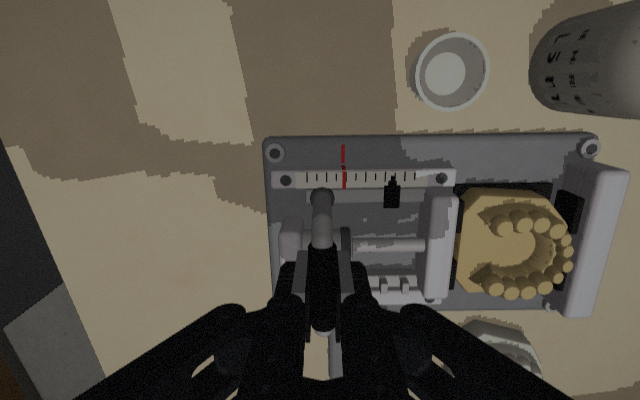

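The bar is gripped, and the pointer (393,178) and red line (343,180) are both visible. I'll pull along -x holder.

```bash
python3 -m jog '[[-0.1,0.016,0,0,0,0,1],[-0.1,0.016,0,0,0,0,1],[-0.1,0.016,0,0,0,0,1],[-0.1,0.016,0,0,0,0,1],[-0.1,0.016,0,0,0,0,1],[0,0,0,0,0,0,1],[0,0,0,0,0,0,1],[0,0,0,0,0,0,1]]'
python3 - <<'E'
from h import *
s=bot.snapshot("wrist"); print(np.dot(np.array([.4945,-.0025])-bot.sense()["tool_pos"][:2],[.986,-.165]))
print("red",blobs(s,(0,100,50),(10,255,255),(280,120,460,220),3))
print("blk",blobs(s,(0,0,0),(179,255,40),(300,150,460,225),10))
cv2.imwrite("pics/w7.png",cv2.resize(s["frame"][120:245,260:460,::-1],None,fx=4,fy=4,interpolation=2))
E
```

```text
clock: 10.35
tool_pos: [0.4786, 0.0001, 0.0691]
tcp_rot: [2.395, 2.022, 0.011]
contact_force: [11.6, -2.4, -7.8]
finger_gap: 0.114
gripper_force: 58.4
0.01608361268647364
red [(75, [374.2, 176.8], [371, 165, 6, 23]), (62, [371.3, 153.0], [370, 144, 4, 19])]
blk [(412, [390.8, 194.3], [383, 176, 17, 32]), (138, [321.2, 193.7], [309, 187, 25, 19]), (71, [458.0, 213.6], [456, 198, 4, 27]), (60, [315.7, 179.7], [311, 175, 10, 10]), (40, [304.0, 153.3], [300, 150, 9, 8])]
```

View pics/w7.png

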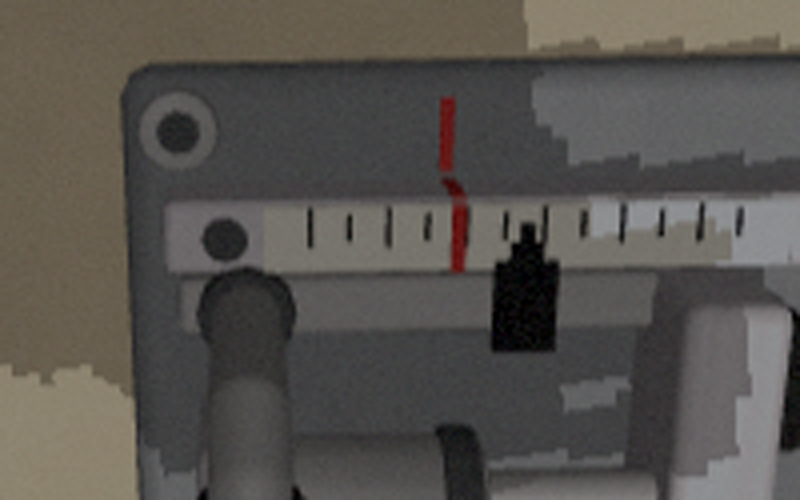

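The pointer tip (392,176) is about 17 px, or 8 mm, short of the red line (374.7,176). The TCP travel of 16.1 mm agrees.

```bash
python3 -m jog '[[-0.07,0.012,0,0,0,0,1],[-0.07,0.012,0,0,0,0,1],[-0.065,0.011,0,0,0,0,1],[0,0,0,0,0,0,1],[0,0,0,0,0,0,1],[0,0,0,0,0,0,1]]'
cat > m.py <<'E'
from h import *
s=bot.snapshot("wrist"); st=bot.sense(); print("travel",np.dot(np.array([.4945,-.0025])-st["tool_pos"][:2],[.986,-.165]),st["tcp_rot"],st["clock"])
print("red",[b for b in blobs(s,(0,100,50),(10,255,255),(280,120,480,220),3)])
g=s["frame"].max(2)
for v in range(170,186):
    k=np.where((g[v,370:440]<40))[0]+370; print(v,k.tolist()[:30])
a=blobs(s,(0,100,50),(10,255,255),(280,120,480,220),3)[0][1]
print("px/mm",np.linalg.norm(proj(s,plane(s,a,.027)+np.array([.00986,-.00165,0]))-a)/10)
cv2.imwrite("pics/w8.png",cv2.resize(s["frame"][120:245,300:500,::-1],None,fx=4,fy=4,interpolation=2))
E
python3 m.py
```

```text
clock: 11.0
tool_pos: [0.471, 0.0013, 0.0692]
tcp_rot: [2.394, 2.021, 0.012]
contact_force: [12.1, -2.6, -9.6]
finger_gap: 0.115
gripper_force: 58.8
travel 0.023797358723482903 [2.39372761 2.02115698 0.01197608] 11.05
red [(58, [385.4, 152.3], [384, 144, 4, 19]), (44, [388.7, 171.4], [385, 165, 7, 16])]
170 []
171 []
172 [411]
173 [401, 411]
174 [401, 430]
175 [401, 430]
176 [381, 390, 391, 392, 401, 420, 430]
177 [381, 390, 391, 392, 393, 401, 410, 420, 430]
178 [381, 390, 391, 392, 393, 410, 420, 430]
179 [390, 391, 392, 393, 410]
180 [371, 390, 391, 392, 393]
181 [388, 389, 390, 391, 392, 393, 394, 395]
182 [388, 389, 390, 391, 392, 393, 394, 395]
183 [388, 389, 390, 391, 392, 393, 394, 395]
184 [388, 389, 390, 391, 392, 393, 394, 395]
185 [387, 388, 389, 390, 391, 392, 393, 394, 395, 397, 398]
px/mm 2.013421499563467
```

View pics/w8.png

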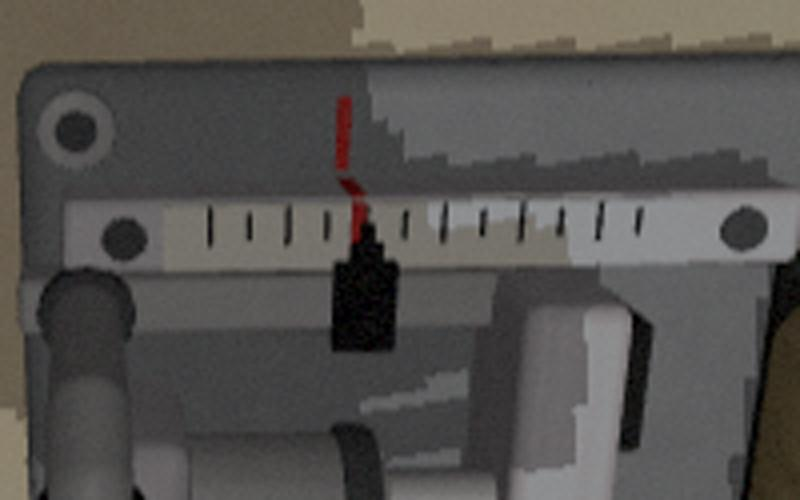

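The pointer tip (391.5,177) is about 0.8 mm short of the red line (389.8,176), partly parallax, and TCP travel is 23.8 mm. A 0.4 mm nudge splits the difference; then I'll check it holds steady.

```bash
python3 -m jog '[[-0.01,0.002,0,0,0,0,1],[0,0,0,0,0,0,1],[0,0,0,0,0,0,1],[0,0,0,0,0,0,1]]'; python3 m.py | grep -E "travel|red|^17[78]"; python3 -m jog '[[0,0,0,0,0,0,1],[0,0,0,0,0,0,1],[0,0,0,0,0,0,1],[0,0,0,0,0,0,1],[0,0,0,0,0,0,1],[0,0,0,0,0,0,1],[0,0,0,0,0,0,1],[0,0,0,0,0,0,1]]'; python3 m.py | grep -E "travel|red|^17[78]"
python3 - <<'E'
from h import *
a,b=bot.snapshot("scene"),bot.snapshot("side")
for s,r in((a,(380,190,430,235)),(b,(350,165,405,205))): print(blobs(s,(105,120,40),(130,255,255),r))
E
```

```text
clock: 11.45
tool_pos: [0.4708, 0.0013, 0.0692]
tcp_rot: [2.394, 2.021, 0.012]
contact_force: [12.6, -3.8, -11.0]
finger_gap: 0.116
gripper_force: 58.6
travel 0.024015388521489326 [2.3935984  2.02090666 0.01237638] 11.5
red [(62, [385.7, 153.3], [384, 144, 4, 19]), (29, [389.2, 174.6], [388, 170, 4, 11]), (9, [387.8, 166.6], [385, 165, 6, 4])]
177 [372, 382, 390, 391, 392, 393, 401, 411, 430]
178 [372, 390, 391, 392, 393, 401, 411, 421, 430]
clock: 12.3
tool_pos: [0.4708, 0.0013, 0.0692]
tcp_rot: [2.394, 2.021, 0.012]
contact_force: [13.0, -3.3, -11.5]
finger_gap: 0.112
gripper_force: 58.6
travel 0.02403379810040791 [2.39356832 2.02098843 0.01227542] 12.35
red [(54, [385.6, 153.4], [384, 144, 4, 19]), (31, [389.4, 174.2], [388, 170, 5, 11]), (14, [388.0, 166.5], [385, 165, 7, 4])]
177 [372, 382, 390, 391, 392, 393, 401, 411, 430]
178 [372, 390, 391, 392, 393, 401, 411, 421, 430]
[(134, [407.2, 210.4], [403, 201, 10, 19])]
[]
```

Travel is steady at 24.0 mm. The closed-jaw picture showed the same 0.6 mm parallax, so the pointer stands at the line to about 0.2 mm.

```bash
python3 -c "
from plant import bot
print(bot.job_done())"
```

```text
the job is handed in; nothing more can be done
None
```

The job is handed in: the blue lock is fully out at its end stop, and the gripper is still holding the handle with the jaw drawn back about 24 mm, the pointer at the red line to within roughly 0.2 mm by my measurement.

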